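# Release the fat ball from the feed hopper

### The arm

A 6-joint arm with a two-finger parallel gripper is mounted at the origin on a cart in front of the work surface, level with it; the furniture and walls round the work are solid. World frame = base frame: x ahead of the robot, y to its left, z up, the work surface at z = 0. Lengths are in mm, angles in rad, forces in N, time in s.
With the tool pointing down it reaches from about 300 to 775 mm from the base axis. Payload 14.6 kg.
Tool frame: the origin (TCP) lies between the finger pads; the fingertips stand 25 mm ahead of it and the grasp point (between the pads) lies 6 mm ahead of it; z points along the fingers, y is the line along which they close (so a half turn about z gives the same grasp; the last joint's range is limited). The gripper opens to 94 mm and grips with 3 to 60 N. Pads are 16 mm wide; open, the fingers measure 119 mm over their backs; the gripper's body (75 mm by 177 mm) begins 78 mm behind the grasp point.
Start: joints at [1.178, 0.3, 1.521, -0, 1.321, -0.067], TCP at [176.034, 521.058, 199.246] pointing down, gripper open.
Joint ranges: [-3.03, 3.03], [-0.79, 2.21], [0.23, 2.52], [-1.04, 4.18], [0, 3.07], [-2.55, 2.55]. Speed limits (rad/s): [2.22, 2.22, 2.57, 3.14, 3.14, 3.14].

### API

Orientations are given as [roll, pitch, yaw] about the fixed x, y, z axes, in that order (R = Rz(yaw) Ry(pitch) Rx(roll)).
In Python, from cell import manip gives the robot as it stands. The module is installed in compiled form; this text tells all that it offers.
- The arm moves only by the tool step_arm, never from a script. Its argument "series" is one flat list of numbers, 5 for each row, row after row: the shift along the world's x, y, z in mm, then the turn about the world's z in rad, then the closure, from 0 (fully open) to 1 (shut). In form: [dx, dy, dz, spin, jaw, dx, dy, dz, spin, jaw, ...]. A call has 1 to 20 rows; each row shifts and turns the commanded pose from where the row before left it; what a row does not reach is not made up. A row lasts 1/8 s, in which the tool goes at most 62.5 mm and 10.7 degrees, less where a joint would pass 70% of its speed; a pose out of reach is approached as far as the arm can. A call is refused whole if a number of a shift passes 62.5 or a number of a turn 0.188, either way. A call with a gripper value outside its range is refused whole. The fingers move at their own pace and stop on an object; "squeeze" is the grip in N (left out, the last holds). Time passes only in rows, so rows that do not move let the fingers close. It gives the time, the measured TCP pose, the force, the opening and the grip force at its end, in the units of the state.
- manip.read_state(): the state, without advancing time (a new reading comes with each control period).
- manip.camera(name): name is "side" or "top"; returns (picture, depth): 420x560x3 uint8, blue, green, red; 420x560 float32, mm along the optical axis (not along the pixel's ray), 0 where there is no reading.
- manip.camera_info(name): a dict with "fovy" (degrees; the focal length in pixels is half the picture's height over the tangent of half this angle, whatever the lens; pixels are square), "cx", "cy" (the principal point, pixels), "eye" and "orientation" of the camera in the world. Camera axes: x right, y down, z forward; pixel columns grow to the right and rows downward; lengths in mm; the calibration is good to about 2 mm. A picture is of the moment at which its call begins. camera_info takes no time and is no camera call.
- manip.sign_off(): hands the job in; it is judged then, once.
The state is a dict: "clock": time; "joints": joint angles; "qd": joint speeds; "effort": joint torques, N m; "eef_pos": TCP position; "eef_rot": TCP orientation; "wrist_force": force on the tool from outside, world axes, zero at the start; "moment": the same for the moment, N m; "finger_gap": finger opening in mm; "finger_force": force on a finger pad.
Only numpy, scipy, OpenCV 4.12 (cv2) and the standard library are available. Lean on these libraries where they do the work, as an engineer would, in place of code of your own. Each camera call takes 0.05 s, during which the arm holds its last target. There are 200 camera calls.

### The job

Dispense the fat ball waiting in the wire feed hopper into the bowl under its spout: first turn the quarter-turn lock handle beside the gate fully open, as far as its stop, then draw the slide gate straight out to its end stop so that the ball drops into the bowl. Leave the lock and gate fully open and let go, with the bowl still under the spout and the glass jar and the tape roll left standing where they are.

Things in the scene. Friction and masses are not known exactly. Their poses are not given: they have to be found in the camera images.
- hopper: Fixed bench feed hopper, 340 mm tall: aluminium stand (two cheeks and a back plate, 156 mm wide) with a funnel of steel wire bars. Origin on the table under the middle of the spout; +x points to its back, -x out of its front (towards the robot), +y to its left seen from the robot, z up. The spout's mouth is 67 mm above the table, over the bowl.
- funnel_lip (a point): Middle of the funnel's front lip (x = -149, y = 0, z = 339 mm in the hopper's frame; lip 132 mm wide). The funnel's front leans out over the gate handle, 35 degrees from vertical, so a gripper pointing straight down cannot reach the handle: lean the tool with its wrist towards -x of the hopper, about 30 degrees from vertical (27 to 45 works).
- gate (a joint): Draw of the slide gate in m: 0 shut, 0.080 at its end stop; it slides level towards -x of the hopper. Friction about 4 N; it stays where it is left. The lock's nose bars its front until the lock is turned past about 1.2 rad. The ball drops at about 0.05 to 0.065.
- gate_grip (a point): Middle of the gate's handle, moving with it: a black upright blade on the middle of the steel gate front (144 mm wide), 14 mm thick along hopper y, 44 mm high (116 to 160 mm above the table), reaching from 27 mm behind this point to an upright bead, 22 mm across, 29 mm before it; the steel front is 35 mm behind it. Shut: x = -101, y = 0, z = 138 mm in the hopper's frame.
- lock (a joint): Turn of the quarter-turn lock handle in rad: 0 shut (arm points to -x of the hopper, steel nose lies across the gate front), 1.571 open at its stop (arm points to -y of the hopper, outward). It opens counter-clockwise seen from above, takes 3 to 4 N at the knob and stays where it is left.
- lock_knob (a point): Middle of the upright round black knob on the end of the lock handle's arm, which moves with it: 24 mm diameter, 46 mm high (140 to 186 mm above the table; this point at 163 mm). The knob spins freely on the arm, so a gripper holding it need not turn. The arm, 14 mm wide, lies below it, its top 134 mm above the table.
- lock_pivot (a point): Fixed point on the vertical axis of the lock handle, at the knob's height, 65 mm from the knob; x = -75, y = -92, z = 163 mm in the hopper's frame.
- fat_ball_center (a point): Centre of the loose hard fat ball, tan and grainy, 50 mm diameter, 60 g; at the start it lies on the gate in the hopper's wire throat, 62 mm square inside.
- bowl: Loose light blue round bowl under the spout, 129 mm diameter, 39 mm high, inner floor 5 mm up; origin at the centre of its underside.
- jar: Bystander: small clear glass jar, 62 mm diameter, 60 mm high, origin under its centre.
- tape: Bystander: roll of tan tape lying flat, 103 mm diameter, 25 mm high, origin under its centre.
There are look-alikes about, which are no part of the job. What is shaped like the part that bears fat_ball_center but green or pink is not meant.

How it is judged (in metres and radians):
On the way, in this order (a step that is already met when the one before it is completed fails the run):
1. the lock handle is turned open to its stop (over 1.45 rad) while the gate is still shut (value of joint lock above 1.45 rad and value of joint gate below 0.02 m), for 0.1 s.
2. the gate is drawn to within 4 mm of its end stop (value of joint gate above 0.076 m), for 0.1 s.
At the end, for the whole second after the job is handed in: The lock handle is open (over 1.4 of 1.571 rad), the gate stands at its end stop (drawn over 75 of 80 mm) and still, the fat ball lies in the bowl (centre within 45 mm of the bowl's axis and 15 to 45 mm above its underside), and the bowl stands upright within 30 mm of the spout's axis (value of joint lock above 1.4 rad and value of joint gate above 0.075 m and velocity of joint gate below 0.01 m/s and horizontal distance between fat_ball_center and bowl below 0.045 m and z of fat_ball_center in the frame of bowl between 0.015 and 0.045 m and horizontal distance between bowl and hopper below 0.03 m and angle between bowl's own z axis and vertical below 0.1 rad); the robot touches nothing.
It fails at once if the bowl is pushed more than 30 mm from its place (distance of bowl from where it was at the start of the episode above 0.03 m).
It fails at once if the glass jar is moved more than 30 mm (distance of jar from where it was at the start of the episode above 0.03 m).
It fails at once if the tape roll is moved more than 30 mm (distance of tape from where it was at the start of the episode above 0.03 m).
It also fails if it takes over 45 s, if anything falls off the work surface, if the arm or the gripper's body presses on something with over 40 N, if the wrist force passes 120 N, or if a joint passes its speed limit or range.

## Working session

There is one attempt and no reset: what is moved stays moved. The work goes in short steps, Python scripts to look and compute and a tool call to move; the robot and the scene stay as the last step left them, time stands still between calls to the robot, and variables do not carry over. Pictures are saved under pics/ and viewed, at most 10 in all, crops included, and the job is handed in when it is done.

Besides the shell and the picture viewer there is one more tool, called after "Call:" in YAML: its name, and indented under it one key for each argument. step_arm: Moves the arm, as the interface text tells. Its arguments: {"type":"object","properties":{"series":{"type":"array"},"squeeze":{"type":"number"}},"required":["series"]}

```bash
mkdir -p pics
cat > h.py <<'E'
import numpy as np,cv2
from cell import manip
from scipy.spatial.transform import Rotation as R
def snap(n,f):
    p,d=manip.camera(n); cv2.imwrite(f'pics/{f}.png',p); np.save(f'pics/{f}.npy',d); return p,d
def cal(n):
    c=manip.camera_info(n); o=np.array(c['orientation'],float)
    Rm=o if o.shape==(3,3) else (R.from_euler('xyz',o).as_matrix() if o.size==3 else None)
    return 210/np.tan(np.radians(c['fovy'])/2),c['cx'],c['cy'],np.array(c['eye']),Rm
def pt(n,d,u,v):
    f,cx,cy,e,Rm=cal(n); z=d[v,u]; return e+Rm@np.array([(u-cx)/f*z,(v-cy)/f*z,z])
def cloud(n,d):
    f,cx,cy,e,Rm=cal(n); v,u=np.mgrid[:420,:560]
    return e+np.stack([(u-cx)/f*d,(v-cy)/f*d,d],-1)@Rm.T
E
python3 - <<'E'
from h import *
for n in('top','side'):
    print(manip.camera_info(n)); snap(n,n+'0')
a=cv2.imread('pics/top0.png');b=cv2.imread('pics/side0.png')
print(manip.read_state())
E
```

```text
{'fovy': 47.067324588210354, 'cx': 282.79912750794546, 'cy': 215.35220475999012, 'eye': array([ 323.46661455, -156.39308438, 1314.41225507]), 'orientation': array([-2.93573636e+00,  1.35838639e-03, -1.68187487e+00])}
{'fovy': 49.79119928441298, 'cx': 282.72541166612996, 'cy': 210.36339360731625, 'eye': array([-252.96735746, -212.15654361, 1199.39277861]), 'orientation': array([-2.44929335, -0.01674245, -1.52469509])}
{'clock': 0.1, 'joints': array([ 1.17837260e+00,  3.00371759e-01,  1.52152655e+00, -1.97693563e-06,
        1.32075593e+00, -6.66258749e-02]), 'qd': array([-1.48189699e-03, -5.16089182e-04, -1.44207800e-03,  5.60925124e-04,
        8.98822886e-04, -2.80758256e-05]), 'effort': array([-5.05024018e-04, -5.32645833e+01, -3.53282225e+01,  7.08885561e-02,
        2.35523534e-02, -9.07132085e-05]), 'eef_pos': array([175.9526089 , 520.82087232, 198.7639081 ]), 'eef_rot': array([-3.14053329e+00, -6.87661508e-05,  2.81579525e+00]), 'wrist_force': array([ 0.08501121, -0.30724347, -0.62399455]), 'moment': array([-0.00145915,  0.00494424, -0.0358622 ]), 'finger_force': 0.0, 'finger_gap': 94.12507336994575}
```

View pics/top0.png

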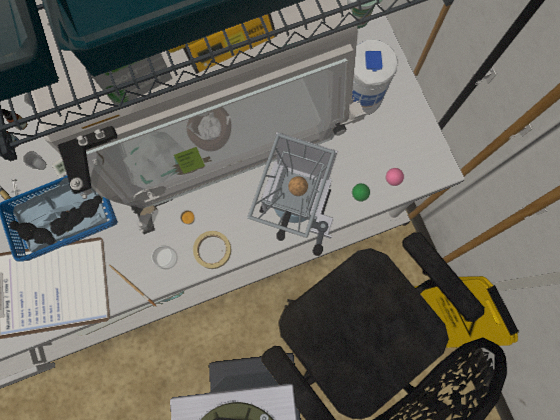

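View pics/side0.png

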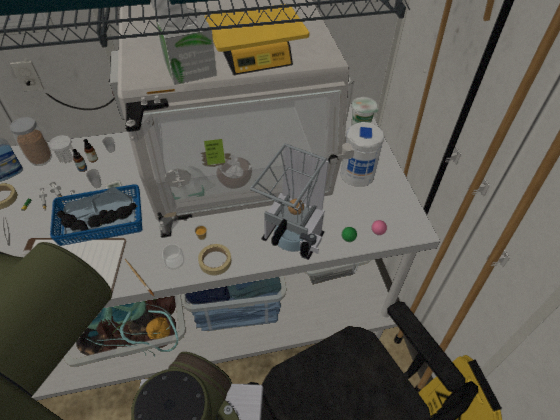

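Two black knobs show in front of the hopper: the gate bead at about (282,236) and the lock knob at about (318,250) in the top view. The balls are tan (297,186) in the throat, green (361,192) and pink (395,176) on the bench. The tan one fits, and I'll enlarge it to confirm.

Run:
```python
from h import *
a=cv2.imread('pics/top0.png')[120:270,230:410];b=cv2.imread('pics/side0.png')[130:270,240:350]
a=cv2.resize(a,(480,400),interpolation=cv2.INTER_CUBIC);b=cv2.resize(b,(314,400),interpolation=cv2.INTER_CUBIC)
cv2.imwrite('pics/c0.png',np.hstack([a,b]))
d=np.load('pics/top0.npy')
for n,u,v in[('bead',282,236),('knob',318,250),('knob2',318,247),('ball',297,186),('jar',165,257),('tapeL',195,250),('tapeR',229,250),('green',361,192),('bench',340,215),('lipL',249,227),('lipR',300,238)]:
    print(n,pt('top',d,u,v).round(0))
C=cloud('top',d)
m=(C[...,2]>178)&(C[...,2]<192); 
for v in range(235,260):
    for u in range(310,328):
        if m[v,u]: pass
q=C[238:258,308:330].reshape(-1,3);q=q[(q[:,2]>180)&(q[:,2]<192)];print('knobtop',len(q),q.mean(0),q.min(0),q.max(0))
q=C[225:248,270:296].reshape(-1,3);q=q[(q[:,2]>152)&(q[:,2]<166)];print('handletop',len(q),q.mean(0),q.min(0),q.max(0))
```

```text
bead [ 515. -174.  143.]
knob [ 465. -254.  189.]
knob2 [ 472. -255.  190.]
ball [ 631. -224.  167.]
jar [516. 147.   7.]
tapeL [524.  62.  21.]
tapeR [513. -30.  24.]
green [ 627. -402.   48.]
bench [ 580. -343.   -0.]
lipL [574. -88.   3.]
lipR [ 528. -225.    0.]
knobtop 78 [ 469.2357151  -253.91791375  185.38538645] [ 458.17261021 -264.28890396  180.56766477] [ 480.99556948 -242.55520922  190.16132428]
handletop 28 [ 528.64284286 -175.30478709  158.08756567] [ 519.60515324 -186.83181938  152.67740087] [ 540.27714084 -167.83726074  165.53414096]
```

View pics/c0.png

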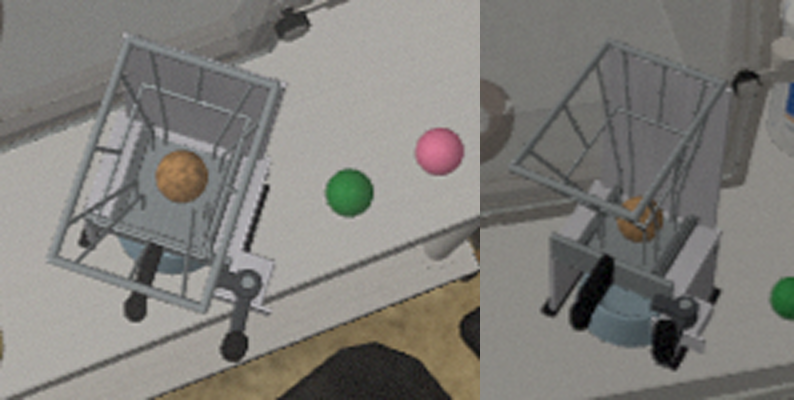

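The crop confirms it. The tan grainy ball sits in the wire throat, with the green and pink balls on the bench as decoys. The gate blade with its bead is at about (281,235) and the lock arm's knob at (318,250). From these the hopper origin is about (634,-224) with yaw about -0.40. The tool starts vertical and rows offer no tilt, so I'll test in free air whether pushing at the reach limit leans the tool.

Call:
step_arm:
  series: [0,0,60,0,0,0,0,60,0,0,0,0,60,0,0,0,0,60,0,0,0,0,60,0,0,0,0,60,0,0,0,0,60,0,0]

```text
clock: 0.98
eef_pos: [176.8, 522.7, 591.4]
eef_rot: [3.139, 0.0, 2.816]
wrist_force: [-0.4, 0.7, 0.3]
finger_gap: 93.6
finger_force: 0.0
```

Call:
step_arm:
  series: [0,0,60,0,0,0,0,60,0,0,0,0,60,0,0,0,0,60,0,0,0,0,60,0,0,0,0,60,0,0]

```text
clock: 1.72
eef_pos: [132.4, 391.5, 719.3]
eef_rot: [3.031, 0.0, 2.816]
wrist_force: [0.5, 0.2, -0.3]
finger_gap: 94.1
finger_force: 0.0
```

Run:
```python
from h import *
print(manip.read_state()['joints'])
```

```text
[ 1.14879268  0.2895946   0.23562293  0.01784716  2.50602664 -0.08133093]
```

It leans, and in the right sense (sum of bends 3.03 < π). I'll keep pushing up and out.

Call:
step_arm:
  series: [15,40,40,0,0,15,40,40,0,0,15,40,40,0,0,15,40,40,0,0]

```text
clock: 2.22
eef_pos: [160.9, 460.2, 696.4]
eef_rot: [2.941, 0.001, 2.816]
wrist_force: [0.5, 0.6, 0.2]
finger_gap: 94.1
finger_force: 0.0
```

Run:
```python
from h import *
print(manip.read_state()['joints'])
```

```text
[ 1.14871576  0.35523812  0.23588563  0.02613276  2.35068991 -0.07592176]
```

Call:
step_arm:
  series: [18,55,25,0,0,18,55,25,0,0,18,55,25,0,0,18,55,25,0,0,18,55,25,0,0,18,55,25,0,0]

```text
clock: 2.98
eef_pos: [213.3, 628.0, 614.1]
eef_rot: [2.78, 0.001, 2.815]
wrist_force: [-0.5, 0.1, -0.5]
finger_gap: 94.2
finger_force: 0.0
```

Run:
```python
from h import *
print(manip.read_state()['joints'])
```

```text
[ 1.17889764  0.54507056  0.23593366  0.02440029  1.99910101 -0.05182461]
```

Call:
step_arm:
  series: [14,40,45,0,0,14,40,45,0,0,14,40,45,0,0,14,40,45,0,0,14,40,45,0,0,14,40,45,0,0]

```text
clock: 3.72
eef_pos: [230.8, 673.4, 643.3]
eef_rot: [2.569, 0.002, 2.815]
wrist_force: [0.2, 0.7, -0.5]
finger_gap: 94.1
finger_force: 0.0
```

Run:
```python
from h import *
print(manip.read_state()['joints'])
```

```text
[ 1.17516393  0.53999475  0.23563553  0.03683495  1.79380595 -0.05107038]
```

The lean reached 33° in the lean plane, but there the closing axis lies in that plane, which is 90° off for the blade. Pulling in to the inner reach limit should straighten the tool. After that I'll spin 90° and lean again.

Call:
step_arm:
  series: [-19,-54,-25,0,0,-19,-54,-25,0,0,-19,-54,-25,0,0,-19,-54,-25,0,0,-19,-54,-25,0,0,-19,-54,-25,0,0,-19,-54,-25,0,0,-19,-54,-25,0,0,-19,-54,-25,0,0]

```text
clock: 4.85
eef_pos: [83.6, 255.3, 455.5]
eef_rot: [2.576, 0.002, 2.818]
wrist_force: [-84.3, -143.0, -27.9]
finger_gap: 94.0
finger_force: 0.0
```

Run:
```python
from h import *
print(manip.read_state()['joints'])
```

```text
[ 0.95703424 -0.79091787  1.88332855  0.15290706  1.50265761 -0.2577495 ]
```

Run:
```python
from h import *
s=manip.read_state();print({k:s[k] for k in('clock','qd','wrist_force','moment','effort','eef_rot')})
snap('side','s1'); s=manip.read_state();print(s['wrist_force'],s['qd'],s['joints'])
```

```text
{'clock': 4.85, 'qd': array([-0.5986471 , -0.10518831,  0.3656683 ,  0.50005782, -0.24188681,
       -0.54251025]), 'wrist_force': array([ -84.25003412, -143.01065958,  -27.94136888]), 'moment': array([-4.6218848 ,  2.16077983,  1.27892389]), 'effort': array([  0.35425871, -19.59258735, -29.75831687,  -0.07815478,
        -6.4179486 ,   1.53101128]), 'eef_rot': array([2.57550057e+00, 1.55309861e-03, 2.81753417e+00])}
[ 3.00263584  5.99804308 -4.87370828] [ 0.04634114  0.01511276 -0.11451262 -0.05535008 -0.09917837  0.09397668] [ 0.95165709 -0.78656742  1.8913165   0.15513303  1.50568263 -0.26173249]
```

View pics/s1.png

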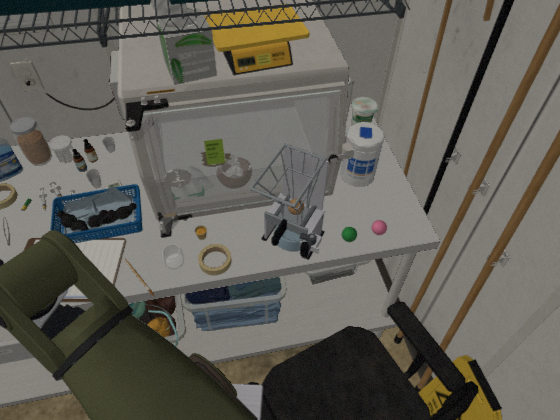

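The force reading was a brief jolt from meeting the j2 stop at speed, and it is back to a few N. It exceeded the 120 N figure, so I'll note it. From here I'll press against limits slowly.

Call:
step_arm:
  series: [-2,-4,0,0,0,-3,-8,0,0,0,-3,-8,0,0,0,-3,-8,0,0,0]

```text
clock: 5.4
eef_pos: [79.3, 248.6, 466.0]
eef_rot: [2.589, 0.003, 2.816]
wrist_force: [1.3, 0.7, 0.1]
finger_gap: 94.1
finger_force: 0.0
```

Run:
```python
from h import *
s=manip.read_state();print(s['joints'],s['qd'])
```

```text
[ 0.96710626 -0.78941124  1.85283881  0.14226186  1.54277334 -0.2436927 ] [ 0.01232047  0.0026161  -0.05871585 -0.01727306  0.09536372  0.020668  ]
```

Call:
step_arm:
  series: [-3,-8,-7,0,0,-5,-15,-12,0,0,-6,-18,-14,0,0,-6,-18,-14,0,0,-6,-18,-14,0,0,-6,-18,-14,0,0]

```text
clock: 6.15
eef_pos: [70.8, 245.2, 424.6]
eef_rot: [2.662, 0.007, 2.813]
wrist_force: [-0.0, -0.1, 0.4]
finger_gap: 93.8
finger_force: 0.0
```

Run:
```python
from h import *
s=manip.read_state();print(s['joints'],s['qd'])
```

```text
[ 1.06003791 -0.78888241  1.92801304  0.0777      1.52866862 -0.16817585] [ 0.1655192   0.0003191   0.11885967 -0.10371184 -0.02834588  0.13969898]
```

Call:
step_arm:
  series: [-9,-27,-12,0,0,-12,-36,-14,0,0,-15,-45,-16,0,0,-17,-50,-17,0,0,-17,-50,-17,0,0,-17,-50,-17,0,0]

```text
clock: 6.9
eef_pos: [-23.6, 196.4, 403.2]
eef_rot: [2.788, 0.051, 2.795]
wrist_force: [0.4, -0.1, -0.3]
finger_gap: 94.1
finger_force: 0.0
```

Run:
```python
from h import *
s=manip.read_state();print(s['joints'],s['qd'])
```

```text
[ 1.84066441 -0.78906808  1.94587578 -0.24430252  1.71499386  0.53901437] [ 1.55886015 -0.00212606  0.06673149 -0.46655047  0.36251755  1.39500725]
```

Call:
step_arm:
  series: [15,20,0,0,0,30,40,-10,0,0,35,45,-30,0,0,35,45,-40,0,0,20,30,-40,0,0,0,0,-40,0,0,0,0,-30,0,0,0,0,-15,0,0]

```text
clock: 7.9
eef_pos: [105.5, 369.1, 202.0]
eef_rot: [2.791, 0.051, 2.796]
wrist_force: [-0.2, -0.5, 0.5]
finger_gap: 93.8
finger_force: 0.0
```

Run:
```python
from h import *
s=manip.read_state();print(s['joints'],s['qd'])
```

```text
[ 1.23355539 -0.31234143  2.16382273 -0.06285646  0.94045039  0.02712935] [ 0.00221242  0.11231314  0.17511014 -0.01574048 -0.30555887  0.0218294 ]
```

Call:
step_arm:
  series: [-4,-14,0,0,0,-4,-14,0,0,0,-4,-14,0,0,0,-4,-14,0,0,0,-4,-14,0,0,0,-4,-14,0,0,0,-4,-14,0,0,0,-4,-14,0,0,0,-4,-14,0,0,0,-4,-14,0,0,0]

```text
clock: 9.15
eef_pos: [66.1, 232.2, 203.1]
eef_rot: [2.791, 0.052, 2.796]
wrist_force: [-6.9, -21.4, 9.7]
finger_gap: 94.0
finger_force: 0.0
```

Run:
```python
from h import *
s=manip.read_state();print(s['joints'],s['qd'])
```

```text
[ 1.17845184 -0.79012175  2.39678782 -0.03483712  1.18283701 -0.04852739] [-0.01575827 -0.02173873  0.05983723  0.02774215  0.15190546 -0.04191119]
```

Call:
step_arm:
  series: [-8,-20,0,0,0,-12,-29,0,0,0,-15,-37,0,0,0,-15,-37,0,0,0,-15,-37,0,0,0]

```text
clock: 9.78
eef_pos: [-16.3, 195.2, 185.0]
eef_rot: [2.859, 0.092, 2.782]
wrist_force: [0.7, 0.2, 0.1]
finger_gap: 94.1
finger_force: 0.0
```

Run:
```python
from h import *
s=manip.read_state();print(s['joints'],s['qd'])
```

```text
[ 1.78736769 -0.78909736  2.42589109 -0.23566717  1.32002262  0.60099043] [ 1.57245014e+00 -1.12478652e-05  5.61217720e-02 -3.77851110e-01
  3.91968529e-01  1.60082088e+00]
```

The remaining lean is 0.28 rad. I don't need to undo it fully: one outward push with the tool spun about 117° cancels the residue and adds the lean in the right tool direction.

Call:
step_arm:
  series: [15,20,0,0,0,30,40,0,0.1,0,30,40,10,0.18,0,20,30,20,0.18,0,11,17,35,0.18,0,11,17,35,0.18,0,11,17,35,0.18,0,11,17,35,0.18,0,11,17,35,0.18,0,11,17,35,0.18,0,11,17,35,0.18,0,11,17,35,0.18,0,0,0,20,0.18,0]

```text
clock: 11.4
eef_pos: [148.2, 440.9, 509.4]
eef_rot: [2.867, 0.087, -1.507]
wrist_force: [-1.0, -0.5, -1.0]
finger_gap: 94.3
finger_force: 0.0
```

```bash
cat >> h.py <<'E'
def st():
    s=manip.read_state(); M=R.from_euler('xyz',s['eef_rot']).as_matrix()
    z=M[:,2];y=M[:,1]
    print('t',s['clock'],'q',s['joints'].round(2),'pos',s['eef_pos'].round(0),'F',s['wrist_force'].round(1))
    print('lean',np.arccos(-z[2]).round(3),'heading',np.arctan2(z[1],z[0]).round(3),'close-axis',np.arctan2(y[1],y[0]).round(3),'elev',np.arcsin(y[2]).round(3))
    return s,M
E
python3 -c "
from h import *
st()
d=np.load('pics/top0.npy');C=cloud('top',d).reshape(-1,3)
m=(C[:,1]>-350)&(C[:,1]<100)&(d.ravel()>0)
for x in range(560,1000,40):
  q=C[m&(C[:,0]>x)&(C[:,0]<x+40)]; print(x,q[:,2].max().round(0) if len(q) else None)
"
```

```text
t 11.4 q [ 1.01  0.11  1.07  0.31  2.04 -2.08] pos [148. 441. 509.] F [-1.  -0.5 -1. ]
lean 0.288 heading 2.906 close-axis -3.053 elev 0.274
560 343.0
600 819.0
640 828.0
680 827.0
720 800.0
760 600.0
800 574.0
840 556.0
880 511.0
920 None
960 None
```

Call:
step_arm:
  series: [8,25,35,0.15,0,8,25,35,0,0,8,25,35,0,0,8,25,35,0,0,6,18,25,0,0,6,18,20,0,0,6,18,20,0,0,10,28,30,0,0,14,40,40,0,0,14,40,45,0,0,14,40,45,0,0,14,40,45,0,0]

```text
clock: 12.9
eef_pos: [158.3, 560.7, 621.5]
eef_rot: [2.909, 0.255, -1.412]
wrist_force: [-1.0, -0.4, -0.5]
finger_gap: 94.0
finger_force: 0.0
```

```bash
python3 -c "
from h import *
st()"
```

```text
t 12.9 q [ 1.07  0.53  0.24  0.45  2.27 -1.95] pos [158. 561. 621.] F [-1.  -0.4 -0.5]
lean 0.344 heading 2.483 close-axis -2.923 elev 0.225
```

Call:
step_arm:
  series: [17,50,50,0,0,17,50,50,0,0,17,50,50,0,0,17,50,50,0,0,17,50,50,0,0,17,50,50,0,0,17,50,50,0,0,17,50,50,0,0]

```text
clock: 13.9
eef_pos: [159.8, 646.7, 631.2]
eef_rot: [2.959, 0.498, -1.467]
wrist_force: [0.9, 0.4, -0.1]
finger_gap: 94.0
finger_force: 0.0
```

```bash
python3 -c "
from h import *
st()"
```

```text
t 13.9 q [ 1.1   0.55  0.24  0.46  1.98 -1.92] pos [160. 647. 631.] F [ 0.9  0.4 -0.1]
lean 0.528 heading 2.043 close-axis -2.95 elev 0.16
```

Call:
step_arm:
  series: [0,0,0,0.18,0,0,0,0,0.18,0,15,50,50,0.05,0,15,50,50,0,0,15,50,50,0,0,15,50,50,0,0,15,50,50,0,0,15,50,50,0,0]

```text
clock: 14.9
eef_pos: [136.6, 688.5, 634.4]
eef_rot: [3.067, 0.685, -1.087]
wrist_force: [1.4, 0.4, -0.1]
finger_gap: 93.9
finger_force: 0.0
```

```bash
python3 -c "
from h import *
st()"
```

```text
t 14.9 q [ 1.1   0.59  0.24  0.63  1.88 -2.22] pos [137. 688. 634.] F [ 1.4  0.4 -0.1]
lean 0.688 heading 2.172 close-axis -2.61 elev 0.057
```

Call:
step_arm:
  series: [23,-48,-16,-0.18,0,23,-48,-16,-0.18,0,23,-48,-16,-0.18,0,23,-48,-16,-0.18,0,23,-48,-16,-0.18,0,30,-50,-16,-0.18,0,30,-50,-16,-0.18,0,30,-50,-16,-0.18,0,30,-50,-16,-0.18,0,25,-50,-16,-0.18,0,5,-50,-16,-0.18,0,0,-50,-16,-0.18,0,0,-50,-16,-0.18,0,0,-50,-16,-0.18,0]

```text
clock: 16.65
eef_pos: [383.2, 44.9, 432.2]
eef_rot: [3.056, 0.689, 2.824]
wrist_force: [-0.2, 0.1, -1.0]
finger_gap: 94.0
finger_force: 0.0
```

```bash
python3 -c "
from h import *
st()"
```

```text
t 16.65 q [ 0.19 -0.56  1.89 -0.26  1.16 -1.07] pos [383.  45. 432.] F [-0.2  0.1 -1. ]
lean 0.693 heading -0.184 close-axis 1.308 elev 0.066
```

Call:
step_arm:
  series: [0,-35,-15,-0.04,0,0,-45,-25,-0.05,0,4,-45,-30,-0.05,0,4,-45,-30,-0.03,0,4,-45,-30,0,0,4,-40,-30,0,0,1,-18,-12,0,0]

```text
clock: 17.52
eef_pos: [399.9, -228.8, 258.5]
eef_rot: [3.059, 0.685, 2.657]
wrist_force: [-0.2, 0.1, 0.5]
finger_gap: 94.2
finger_force: 0.0
```

```bash
python3 -c "
from h import *
st();snap('top','t2');snap('side','s2')
a=cv2.imread('pics/top0.png')
b=cv2.imread('pics/top0.png')
a=cv2.imread('pics/t2.png')[130:330,220:420];b=cv2.imread('pics/s2.png')[130:330,200:400]
cv2.imwrite('pics/c2.png',cv2.resize(np.hstack([a,b]),(800,400)))"
```

```text
t 17.525 q [-0.75 -0.33  2.15  0.39  0.71 -2.08] pos [ 400. -229.  258.] F [-0.2  0.1  0.5]
lean 0.69 heading -0.353 close-axis 1.139 elev 0.064
```

View pics/c2.png

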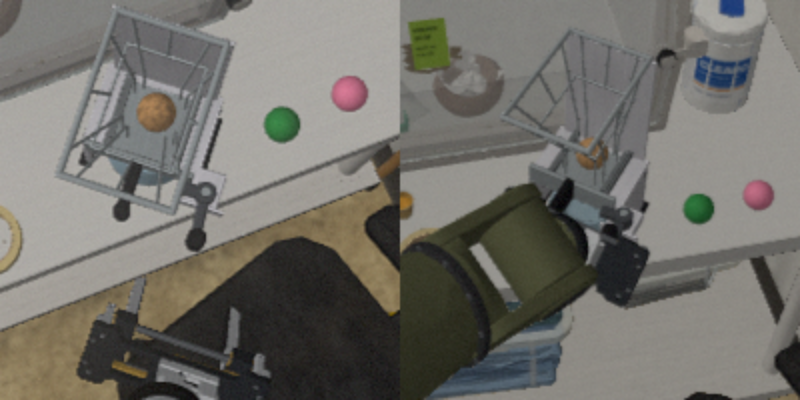

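Both fingertips, at crop (137,285) and (232,310), straddle the line to the lock knob at (195,238), and the approach is clear. I'll go in and grip.

Call:
step_arm:
  series: [13,-5,-17,0,0,16,-6,-21,0,0,16,-6,-21,0,0,13,-5,-17,0,0,7,-2,-10,0,0,0,0,0,0,1,0,0,0,0,1,0,0,0,0,1,0,0,0,0,1,0,0,0,0,1]
  squeeze: 12

```text
clock: 18.88
eef_pos: [465.4, -251.0, 174.0]
eef_rot: [3.059, 0.686, 2.661]
wrist_force: [-0.4, 0.3, -0.1]
finger_gap: 47.3
finger_force: 0.0
```

```bash
python3 -c "
from h import *
st()"
```

```text
t 18.875 q [-0.67 -0.03  2.13  0.49  0.43 -2.17] pos [ 465. -251.  174.] F [-0.4  0.3 -0.1]
lean 0.69 heading -0.35 close-axis 1.142 elev 0.064
```

Call:
step_arm:
  series: [0,0,0,0,1,0,0,0,0,1,0,0,0,0,1]

```text
clock: 19.25
eef_pos: [465.4, -251.0, 173.7]
eef_rot: [3.059, 0.685, 2.661]
wrist_force: [-0.4, -1.0, -1.7]
finger_gap: 19.6
finger_force: 11.0
```

```bash
python3 -c "
from h import *
st()
o=np.array([634,-224]);a=-.40
c,s=np.cos(a),np.sin(a);Rm=np.array([[c,-s],[s,c]])
P=[o+Rm@(np.array([-75,-92])+65*np.array([-np.cos(t),-np.sin(t)])) for t in np.arange(0,1.68,.1571)]
print(np.round(P[0]),np.round(np.diff(P,axis=0),1).tolist())"
```

```text
t 19.25 q [-0.67 -0.03  2.13  0.49  0.43 -2.17] pos [ 465. -251.  174.] F [-0.4 -1.  -1.7]
lean 0.69 heading -0.35 close-axis 1.143 elev 0.064
[ 469. -254.] [[-3.2, -9.7], [-1.7, -10.1], [-0.1, -10.2], [1.5, -10.1], [3.1, -9.7], [4.6, -9.1], [5.9, -8.3], [7.2, -7.3], [8.2, -6.1], [9.1, -4.7]]
```

```bash
python3 -c "
from h import *
snap('top','t3');snap('side','s3')
a=cv2.imread('pics/t3.png')[190:290,260:360];b=cv2.imread('pics/s3.png')[180:280,250:350]
cv2.imwrite('pics/c3.png',cv2.resize(np.hstack([a,b]),(800,400),interpolation=cv2.INTER_CUBIC))"
```

```text
(no output)
```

View pics/c3.png

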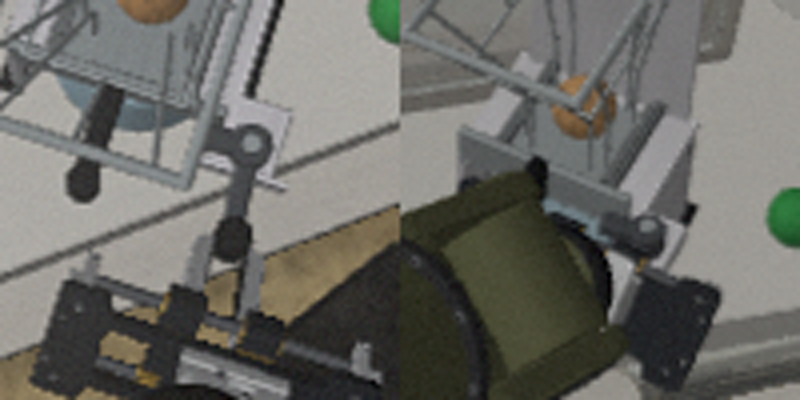

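The pads only catch the near side of the knob at crop (232,238). I'll regrasp a few mm further ahead.

Call:
step_arm:
  series: [0,0,0,0,0.6,0,0,0,0,0.6,4,-2,0,0,0.6,4,-1,-1,0,0.6,0,0,0,0,1,0,0,0,0,1,0,0,0,0,1]

```text
clock: 20.23
eef_pos: [473.3, -253.9, 172.6]
eef_rot: [3.059, 0.685, 2.661]
wrist_force: [1.2, -2.2, -3.2]
finger_gap: 23.7
finger_force: 11.9
```

Call:
step_arm:
  series: [-3,-10,0,0,1,-2,-10,0,0,1,0,-10,0,0,1,1.5,-10,0,0,1,3,-10,0,0,1]

```text
clock: 20.85
eef_pos: [473.5, -302.9, 172.6]
eef_rot: [3.056, 0.684, 2.661]
wrist_force: [12.6, 9.9, -2.2]
finger_gap: 23.3
finger_force: 11.9
```

```bash
python3 -c "
from h import *
st()"
```

```text
t 20.85 q [-0.76  0.05  2.04  0.6   0.48 -2.34] pos [ 473. -303.  173.] F [12.6  9.9 -2.2]
lean 0.689 heading -0.346 close-axis 1.144 elev 0.066
```

Call:
step_arm:
  series: [6,-9,0,-0.03,1,7,-8,0,-0.03,1,8,-7,0,-0.03,1,9,-6,0,-0.03,1,9,-5,0,-0.03,1,4,0,0,0,1]

```text
clock: 21.6
eef_pos: [515.5, -340.0, 172.8]
eef_rot: [3.061, 0.686, 2.511]
wrist_force: [-14.5, -18.2, 0.0]
finger_gap: 23.8
finger_force: 11.9
```

```bash
python3 -c "
from h import *
st()
o=np.array([639,-227]);a=-.40
c,s=np.cos(a),np.sin(a);print(o+np.array([[c,-s],[s,c]])@[-75,-157])"
```

```text
t 21.6 q [-0.7   0.16  1.91  0.32  0.4  -1.92] pos [ 515. -340.  173.] F [-14.5 -18.2   0. ]
lean 0.69 heading -0.504 close-axis 0.991 elev 0.062
[ 508.78174571 -342.40020039]
```

Call:
step_arm:
  series: [1,-5,0,0,1,3,-1,0,0,1,0,0,0,0,1]

```text
clock: 21.98
eef_pos: [519.5, -344.2, 172.5]
eef_rot: [3.058, 0.684, 2.511]
wrist_force: [-9.8, 7.7, 6.0]
finger_gap: 23.5
finger_force: 11.8
```

```bash
python3 -c "
from h import *
st();p,d=snap('top','t4');C=cloud('top',d)
a=p[190:290,260:360];b=snap('side','s4')[0][180:280,250:350]
cv2.imwrite('pics/c4.png',cv2.resize(np.hstack([a,b]),(800,400),interpolation=cv2.INTER_CUBIC))"
```

```text
t 21.975 q [-0.7   0.18  1.9   0.33  0.41 -1.93] pos [ 520. -344.  172.] F [-9.8  7.7  6. ]
lean 0.688 heading -0.499 close-axis 0.993 elev 0.065
```

View pics/c4.png

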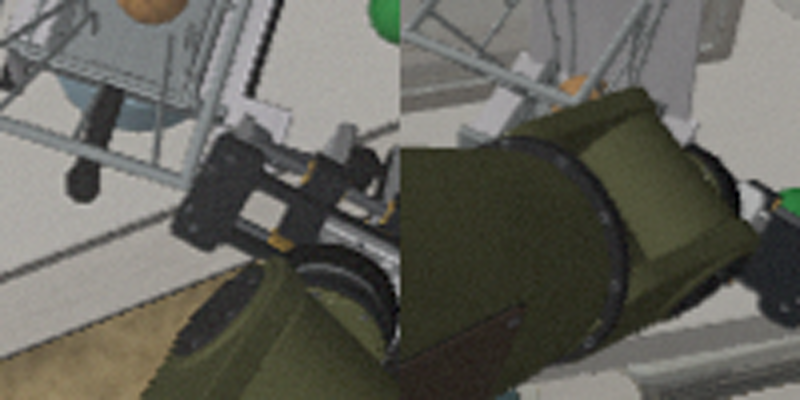

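Call:
step_arm:
  series: [4,-2,0,0,1,0,0,0,0,1]

```text
clock: 22.32
eef_pos: [523.8, -348.0, 173.1]
eef_rot: [3.06, 0.687, 2.511]
wrist_force: [-2.9, -13.9, -1.9]
finger_gap: 14.7
finger_force: 10.9
```

The fingers started sliding past the knob (gap 14.7 mm) while it stood fast, so the lock is at its stop. I'll release partly, back out along the tool, and check.

Call:
step_arm:
  series: [0,0,0,0,0.55,0,0,0,0,0.55,0,0,0,0,0.55,-8,4,11,0,0.55,-14,8,19,0,0.55,-20,11,27,0,0.4,-20,11,27,0,0,-14,8,19,0,0,0,10,0,0,0]

```text
clock: 23.45
eef_pos: [447.5, -294.8, 277.8]
eef_rot: [3.059, 0.689, 2.51]
wrist_force: [0.1, -0.5, -0.3]
finger_gap: 78.6
finger_force: 0.0
```

```bash
python3 -c "
from h import *
st();p,d=snap('top','t5');C=cloud('top',d)
q=C[220:270,318:350].reshape(-1,3);k=q[(q[:,2]>176)&(q[:,2]<194)&(q[:,0]>490)&(q[:,0]<550)&(q[:,1]<-310)];print('knob',len(k),k.mean(0),k.min(0),k.max(0))
a=p[150:290,230:370]
cv2.imwrite('pics/c5.png',cv2.resize(a,(560,560),interpolation=cv2.INTER_CUBIC))"
```

```text
t 23.45 q [-0.72 -0.16  1.97  0.23  0.66 -1.83] pos [ 447. -295.  278.] F [ 0.1 -0.5 -0.3]
lean 0.693 heading -0.502 close-axis 0.992 elev 0.064
knob 42 [ 500.41515792 -328.24833465  184.88713046] [ 490.70788364 -334.3111311   179.2855635 ] [ 511.13933976 -320.98745865  190.28983598]
```

View pics/c5.png

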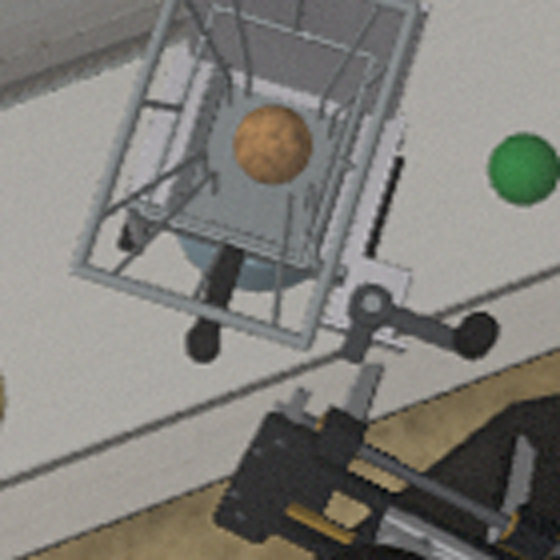

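```bash
python3 -c "
from h import *
f,cx,cy,e,Rm=cal('top')
def at(u,v,z):
    r=Rm@np.array([(u-cx)/f,(v-cy)/f,1]); return (e+r*(z-e[2])/r[2])[:2].round(1)
d=np.load('pics/t5.npy');C=cloud('top',d);p=cv2.imread('pics/t5.png')
q=C[220:250,338:362].reshape(-1,3);k=q[(q[:,2]>176)&(q[:,2]<194)];print('knob',len(k),k.mean(0),k.min(0),k.max(0))
print('hubz',C[226,323],'knob open',at(230+475/4,150+336/4,186),'hub',[at(230+371/4,150+302/4,z) for z in(135,150,165)])
print('bead',at(230+204/4,150+342/4,160),'knob shut was',at(318.1,249.5,186))
u,v=230+237/4,150+258/4;print('blade',at(u,v,160),C[int(v),int(u)])
print('lip',at(230+82/4,150+268/4,339),at(230+306/4,150+342/4,339))
"
```

```text
knob 80 [ 499.31503922 -332.88841106  184.75672466] [ 488.61637466 -345.43725676  178.16449706] [ 511.13933976 -320.98745865  190.87898703]
hubz [ 529.16112242 -277.72409322  142.11295729] knob open [ 495.5 -331.4] hub [array([ 531.7, -278. ]), array([ 529.1, -276.5]), array([ 526.4, -274.9])]
bead [ 514.1 -171.7] knob shut was [ 466.9 -254.5]
blade [ 563.6 -197.5] [ 565.16232967 -197.05746857  158.67876896]
lip [ 530. -111.] [ 478.7 -221.2]
```

The knob now sits at about (498,-332) and the pivot at (530,-278), which works out to roughly 80–90° of turn. That's too uncertain against the 1.45 rad threshold, so I'll nudge it with closed fingers until the stop pushes back.

Call:
step_arm:
  series: [3,-5,-25,0,1,3,-5,-30,0,1,3,-5,-30,0,1,2,-4,-20,0,1,0,0,-3,0,1,0,0,0,0,1,9,-4,0,0,1,9,-4,0,0,1,5,-2,0,0,1]

```text
clock: 24.62
eef_pos: [482.7, -324.2, 168.0]
eef_rot: [3.059, 0.686, 2.511]
wrist_force: [-0.8, 0.2, -0.5]
finger_gap: 0.9
finger_force: 0.0
```

```bash
python3 -c "
from h import *
st()"
```

```text
t 24.625 q [-0.72  0.09  2.01  0.38  0.39 -2.  ] pos [ 483. -324.  168.] F [-0.8  0.2 -0.5]
lean 0.69 heading -0.5 close-axis 0.993 elev 0.064
```

Call:
step_arm:
  series: [4,-2,0,0,1,4,-2,0,0,1,4,-2,0,0,1]

```text
clock: 25.0
eef_pos: [493.7, -329.6, 167.3]
eef_rot: [3.059, 0.684, 2.511]
wrist_force: [-17.8, 9.8, 7.8]
finger_gap: 0.5
finger_force: 10.2
```

The fingers met 21 N against the 3–4 N friction, so the lock stands at its stop. Next I'll move to the gate handle with the fingers open.

Call:
step_arm:
  series: [-7,3,2,0,1,-15,8,25,0,1,-19,9,33,0,0,8,30,0,0.03,0,8,38,-4,0.04,0,9,40,-4,0.04,0,8,30,-4,0.02,0,2,8,0,0,0,0,0,0,0,0]

```text
clock: 26.12
eef_pos: [488.1, -163.4, 216.0]
eef_rot: [3.059, 0.686, 2.642]
wrist_force: [-0.3, 0.4, -0.5]
finger_gap: 67.1
finger_force: 0.0
```

```bash
python3 -c "
from h import *
st();p,d=snap('top','t6');p2,_=snap('side','s6')
a=p[170:270,240:340];b=p2[190:290,230:330]
cv2.imwrite('pics/c6.png',cv2.resize(np.hstack([a,b]),(800,400),interpolation=cv2.INTER_CUBIC))"
```

```text
t 26.125 q [-0.41 -0.14  2.11  0.05  0.48 -1.55] pos [ 488. -163.  216.] F [-0.3  0.4 -0.5]
lean 0.69 heading -0.369 close-axis 1.124 elev 0.064
```

View pics/c6.png

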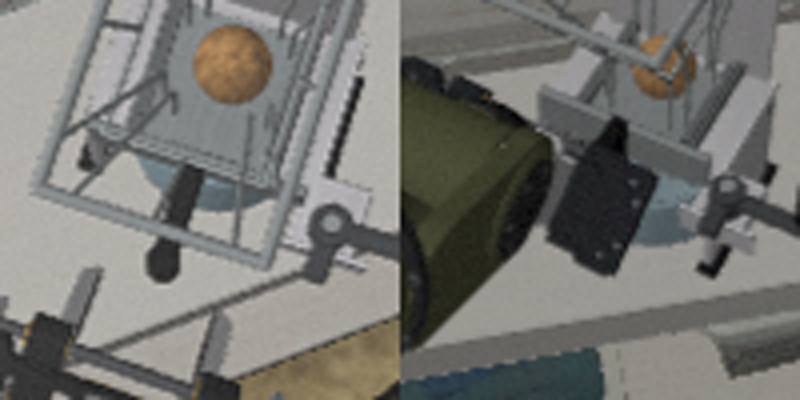

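The open fingertips, at crop (90,275) and (218,320), straddle the bead at (163,262), so the line is good. Advancing and gripping.

Call:
step_arm:
  series: [10,-4,-13,0,0,13,-5,-17,0,0,13,-5,-17,0,0,11,-4,-15,0,0,6,-3,-9,0,0,0,0,0,0,1,0,0,0,0,1,0,0,0,0,1,0,0,0,0,1,0,0,0,0,1,0,0,0,0,1,0,0,0,0,1,0,0,0,0,1,0,0,0,0,1]
  squeeze: 25

```text
clock: 27.98
eef_pos: [542.5, -181.3, 145.0]
eef_rot: [3.055, 0.686, 2.643]
wrist_force: [24.4, 45.1, -1.7]
finger_gap: 16.0
finger_force: 25.0
```

```bash
python3 -c "
from h import *
st()"
```

```text
t 27.975 q [-0.4   0.11  2.06  0.08  0.29 -1.57] pos [ 543. -181.  145.] F [24.4 45.1 -1.7]
lean 0.69 heading -0.362 close-axis 1.127 elev 0.067
```

Call:
step_arm:
  series: [1,3,0,0,1,0,0,0,0,1]

```text
clock: 28.22
eef_pos: [543.0, -179.9, 145.1]
eef_rot: [3.057, 0.686, 2.643]
wrist_force: [12.5, 21.6, -0.5]
finger_gap: 14.1
finger_force: 25.0
```

Call:
step_arm:
  series: [1,2,0,0,1,-9,4,0,0,1,-9,4,0,0,1,-9,4,0,0,1,0,0,0,0,1]

```text
clock: 28.85
eef_pos: [515.7, -167.1, 145.1]
eef_rot: [3.058, 0.686, 2.641]
wrist_force: [0.5, 9.9, 3.7]
finger_gap: 14.4
finger_force: 25.0
```

Call:
step_arm:
  series: [-9,4,0,0,1,-9,4.5,0,0,1,-9,4,0,0,1,-9,4,0,0,1,-6,3,0,0,1,-3,1,0,0,1,0,0,0,0,1]

```text
clock: 29.72
eef_pos: [471.0, -146.6, 145.1]
eef_rot: [3.058, 0.686, 2.641]
wrist_force: [1.7, 12.5, 4.9]
finger_gap: 14.2
finger_force: 25.0
```

```bash
python3 -c "
from h import *
st()"
```

```text
t 29.725 q [-0.38 -0.07  2.24  0.03  0.28 -1.5 ] pos [ 471. -147.  145.] F [ 1.7 12.5  4.9]
lean 0.69 heading -0.368 close-axis 1.124 elev 0.065
```

Call:
step_arm:
  series: [-3,2,0,0,1,-3,2,0,0,1,0,0,0,0,1]

```text
clock: 30.1
eef_pos: [465.5, -144.0, 145.2]
eef_rot: [3.059, 0.688, 2.641]
wrist_force: [19.0, -7.7, -12.7]
finger_gap: 13.8
finger_force: 24.8
```

The stop pushes back at 20 N, so the gate is fully drawn. I'll open and back out along the tool.

Call:
step_arm:
  series: [0,0,0,0,0,0,0,0,0,0,0,0,0,0,0,0,0,0,0,0,0,0,0,0,0,-9,3,12,0,0,-15,6,20,0,0,-18,7,24,0,0,-18,7,24,0,0,-9,3,20,0,0,0,0,0,0,0]

```text
clock: 31.48
eef_pos: [396.2, -117.5, 246.1]
eef_rot: [3.058, 0.689, 2.641]
wrist_force: [-0.4, -0.1, -0.1]
finger_gap: 93.8
finger_force: 0.0
```

```bash
python3 -c "
from h import *
st();p,d=snap('top','t7');p2,_=snap('side','s7')
a=p[150:290,230:370];b=p2[140:280,220:360]
cv2.imwrite('pics/c7.png',cv2.resize(np.hstack([a,b]),(800,400),interpolation=cv2.INTER_CUBIC))"
```

```text
t 31.475 q [-0.38 -0.47  2.27  0.01  0.65 -1.49] pos [ 396. -117.  246.] F [-0.4 -0.1 -0.1]
lean 0.693 heading -0.37 close-axis 1.123 elev 0.064
```

View pics/c7.png

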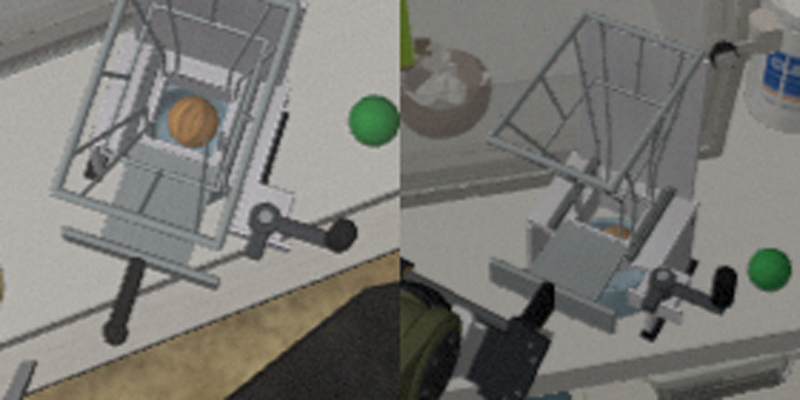

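The gate is drawn out, the lock is open, and the ball lies in the blue bowl at crop (193,122). The gripper is clear, so I'm handing in.

```bash
python3 -c "
from h import *
d=np.load('pics/t7.npy');print(pt('top',d,264,193))
print(manip.sign_off())"
```

```text
[ 635.9803569  -141.09970115  115.65894513]
the job is handed in; nothing more can be done
None
```

The lock is at its stop, the gate is fully drawn, the fat ball is in the bowl and the gripper is clear; I handed the job in at about 31.5 s, but the run may still be failed because the wrist force briefly read about 168 N (limit 120 N) at 4.85 s, when joint 2 met its range limit (−0.791 against −0.79 rad) while I was working the tool into its lean.

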